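Set and pin the huller's adjusting screw

ROBOT

A 6-joint arm with a two-finger parallel gripper is mounted at the origin on the work surface. World frame = base frame: x ahead of the robot, y to its left, z up, the work surface at z = 0. Lengths are in m, angles in rad, forces in N, time in s.
With the tool pointing down it reaches from about 0.25 to 0.8 m from the base axis. Payload 8.5 kg.
Tool frame: the origin (TCP) lies on the centre line of the jaws, within the pads' length; the fingertips stand robot.nose_length ahead of it and the grasp point (between the pads) lies 5 mm behind it (robot.nose_length is the distance from the TCP to the fingertips, in m); z points along the fingers, y is the direction in which the jaws open and shut (so a half turn about z gives the same grasp; the last joint's range is limited). The gripper opens to 85 mm and grips with 20 to 120 N. Pads are 22 mm wide; open, the fingers measure 114 mm over their backs; the gripper's body (76 mm by 85 mm) begins 54 mm behind the grasp point. The pads swing forward as they close: fully open they stand 13 mm farther back than shut.
Start: joints at [-1.34, 0.238, -0.013, 1.319, 0, 1.571], TCP at [0.12, -0.511, 0.219] pointing down, gripper open.
Joint ranges: [-2.66, 2.66], [-1.03, 1.9], [-1.14, 1.46], [-1.82, 2.27], [-1.45, 1.34], [-3.14, 3.14]. Speed limits (rad/s): [2.22, 2.22, 2.79, 3.14, 3.14, 3.14].

INTERFACE

Orientations are given as a unit quaternion [w, x, y, z].
In Python, from rig import robot, viewer gives the robot as it stands.
- The arm moves only by the tool arm_command, never from a script. Its argument "deltas" is a list that holds one entry, the list of rows, each a list of 5 numbers: the opening, from -1 (shut) to 1 (fully open), so that 0 is half open, then the shift along the tool's x, y, z normalised to -1 to 1, where 1 is 1 m, then the turn about the tool's z normalised to -1 to 1, where 1 is pi rad. A call has exactly 5 rows; each row is the pose to reach, as a shift and turn from the pose commanded when the call began, along the tool's axes at that moment, turning the shorter way round; what a row does not reach only later rows make up. A row lasts 1/8 s, in which the tool goes at most 62.5 mm and 10.7 degrees, less where a joint would pass 70% of its speed; a pose out of reach is approached as far as the arm can. A call with a number of a shift or a turn outside -1 to 1 is refused whole. A call with a gripper value outside its range is refused whole. The fingers move at their own pace and stop on an object; "force" is the grip in N (left out, the last holds). Time passes only in rows, so rows that repeat a pose let the fingers close, or fill a call up. It gives the time, the measured TCP pose, the force and the opening at its end, in the units of the state.
- robot.get_obs(): the state, without advancing time (a new reading comes with each control period).
- viewer.capture(name): name is "side" or "top" or "wrist"; returns the picture (400x640x3 uint8, red, green, blue); there is no depth.
- viewer.get_calibration(name): a dict with "vfov" (degrees; the focal length in pixels is half the picture's height over the tangent of half this angle, whatever the lens; pixels are square), "cx", "cy" (the principal point, pixels), "world_to_cam" (4x4, takes a point from world to camera coordinates). Camera axes: x right, y up, looking along -z (the intrinsics and any distortion apply to the point x, -y, -z); pixel columns grow to the right and rows downward; lengths in m; the calibration is good to about 2 mm. A picture is of the moment at which its call begins: read the wrist's pose just before it. get_calibration takes no time and is no camera call; for the wrist camera it gives the pose at the moment of the call.
- robot.finish_job(): hands the job in, once; it reports no verdict.
The state is a dict: "t": time; "qpos": joint angles; "qvel": joint speeds; "joint_torque": joint torques, N m; "position": TCP position; "eef_rot": TCP orientation; "wrist_force": force on the tool from outside, world axes, zero at the start; "ft_torque": the same for the moment, N m; "finger_gap": finger opening in m.
Only numpy, scipy, OpenCV 4.12 (cv2) and the standard library are available. Lean on these libraries where they do the work, as an engineer would, in place of code of your own. Each camera call takes 0.05 s, during which the arm holds its last target. There are 200 camera calls.

TASK

The bean huller's gap is set too wide: turn its red-winged adjusting screw clockwise, a full turn or a little more, down to where the cross hole in its brass hub lines up with the locking pin in the blue guide. Then push the pin by its yellow head, without forcing it, fully home through the hub, so that the head rests against the guide, and let go, leaving the other things on the bench where they are.

Things in the scene. Friction and masses are not known exactly. Their poses are not given: they have to be found in the camera images.
- huller: Fixed bean huller, grey bed, green castings. Upright frame, z up; origin on the table straight under point pin_line; x away from the robot, y to its left, yawed up to 17 degrees. The screw's axis passes through pin_line and leans 32 degrees from vertical towards the huller's -x: its upward direction is (-0.530, 0, 0.848) in this frame. Above the screw and on its robot side all is free.
- pin_line (a point): Point fixed on the huller, 130 mm above the table, where the pin line (level, along the huller's y) crosses the screw's axis: the middle of the screw's cross hole must come here. Axes as the huller's.
- guide (a point): Outer face of the blue guide block, on the pin line, at y = -64 mm of the huller; axes as the huller's. The block is 36 mm square, 30 mm long (to y = -34 mm), with a 14 mm bore. From this face an open steel channel for the pin's head runs out to y = -165 mm: 50 mm wide, its floor 17 mm and the tops of its side walls 7 mm below the pin line.
- housing (a point): Centre of the top of the green drum housing on the screw's left, 192 mm above the table; axes as the huller's. The housing spans x = -30 to 120 mm, y = 80 to 270 mm of the huller. On it stands a hopper, 140 mm across, axis at x = 55, y = 200 mm, rim 312 mm above the table.
- screw_wing (a point): Middle of the red wing on top of the adjusting screw: a flat bar 70 mm long (this point's y), 18 mm thick (x) and 40 mm tall (z, along the screw's axis, pointing up out of the machine, 32 degrees from vertical), so it reaches 20 mm above and below this point. Moves and turns with the screw.
- screw_hole (a point): Middle of the cross hole in the brass hub (52 mm across), on the screw's axis, 56 mm below point screw_wing. The hole is 16 mm square and runs right through along this point's y, parallel to the wing. The hub reaches from 22 mm below to 38 mm above this point. Moves and turns with the screw.
- screw (a joint): Turn of the screw, rad; grows clockwise seen from the wing's end, which lowers the screw along its axis 12 mm per turn. Hole and pin line up, in direction and height, at 9.42 (pin enters within about 0.1 of it; half a turn off the hole is 6 mm too high or low). Starts 6.3 to 7.7 rad short. Stops at 11.0. Stiff (0.08 N m), stays where left.
- pin: Loose pin, level in guide and channel. Steel shank 12 mm thick, 96 mm long along its +y (towards the screw), tapered tip; yellow round head 32 mm across, 25 mm long along its -y. Origin on the axis at the shoulder between them. It may roll about y. Starts with the shoulder 64 to 76 mm outside the guide's outer face; home, the shoulder meets that face. Slides easily; a hole not lined up stops it.
- sample_jar: Bystander: closed round sample jar, 64 mm across, 110 mm tall; origin under its centre.
- brush: Bystander: wooden hand brush lying down, 170 mm long; origin under its middle.
- wrench: Bystander: steel wrench lying down, 160 mm long; origin under its middle.
- mug: Bystander: blue mug, 76 mm across, 90 mm tall; origin under its centre.
- bucket: Bystander: white lidded bucket, 188 mm across, 186 mm tall; origin under its centre.
- plate: Bystander: flat white plate, 170 mm across, 16 mm tall; origin under its centre.
There are look-alikes about, which are no part of the job. Of the things like the pin, leave any that is pink; of the rest the larger one is meant.

How it is judged:
On the way, in this order (a step that is already met when the one before it is completed fails the run):
1. the screw is turned down to where its cross hole lines up with the pin (within 0.2 rad) (value of joint screw between 9.22 and 9.62 rad), for 0.2 s.
2. the pin is pushed fully home through the hub (distance between pin and guide below 0.005 m and angle between the y axis of pin and the y axis of huller, either way round below 0.1 rad), for 0.2 s.
At the end, for the whole second after the job is handed in: The screw stands within 0.2 rad of 9.42 (hole lined up), the pin's shoulder is within 5 mm of the middle of the guide block's outer face, in line with it, with its shank through the hub, and pin and screw are at rest (all of step 1 and all of step 2 and linear speed of pin below 0.01 m/s and velocity of joint screw between -0.05 and 0.05 rad/s); the robot touches nothing.
It fails at once if the pin is forced against the screw (over 40 N) (contact force between pin and screw above 40 N).
It fails at once if a bystander is moved more than 40 mm (distance of any of sample_jar, brush, wrench, mug, bucket, plate from where it was at the start of the episode above 0.04 m).
It also fails if it takes over 72 s, if anything falls off the work surface, if the arm or the gripper's body presses on something with over 40 N, if the wrist force passes 120 N, or if a joint passes its speed limit or range.

## Working session

There is one attempt and no reset: what is moved stays moved. The work goes in short steps, Python scripts to look and compute and a tool call to move; the robot and the scene stay as the last step left them, time stands still between calls to the robot, and variables do not carry over. Pictures are saved under pics/ and viewed, about 8 in all and at most 12, crops included, and the job is handed in when it is done.

Besides the shell and the picture viewer there is one more tool, called as name(argument=value, ...) on one line, values as JSON. arm_command: Moves the arm, as the interface text tells. Scaled input: -1 to 1 covers 1 m each way for a shift and pi rad each way for a turn. Its arguments: {"type":"object","properties":{"deltas":{"type":"array"},"force":{"type":"number"}},"required":["deltas"]}

```bash
ls; mkdir -p pics; python3 - <<'E'
from rig import robot, viewer
import cv2,numpy as np
print(robot.get_obs(), robot.nose_length)
for n in ("side","top","wrist"):
    c=viewer.get_calibration(n); print(n,c)
    im=viewer.capture(n); cv2.imwrite(f"pics/{n}0.png",im[:,:,::-1])
E
```

```text
pics
{'t': 0.0, 'qpos': array([-1.34006301e+00,  2.38761124e-01, -1.42660129e-02,  1.31915975e+00,
       -6.94881346e-06,  1.57080976e+00]), 'qvel': array([ 2.15940440e-04,  2.06141655e-03,  4.47521510e-05, -6.40237576e-04,
       -1.49580065e-03, -1.29861721e-03]), 'joint_torque': array([ 2.79094325e-03, -5.38780975e+01,  3.46438336e+01,  1.82007963e-02,
        6.29445049e-05, -1.58328572e-06]), 'position': array([ 0.11996434, -0.51067658,  0.21828335]), 'eef_rot': array([-6.90256082e-04,  9.93353177e-01,  1.15104220e-01, -8.34900762e-05]), 'wrist_force': array([0.89773826, 0.63684872, 0.63306904]), 'ft_torque': array([-0.05202347,  0.02178526, -0.02582251]), 'finger_gap': 0.08515608530520428} 0.014
side {'vfov': 49.70433980864798, 'cx': 323.5209958455596, 'cy': 199.15128403703415, 'world_to_cam': array([[-0.97414065, -0.22581159, -0.00768908,  0.46390409],
       [ 0.16253602, -0.72399977,  0.67037779, -0.21921714],
       [-0.15694596,  0.6517925 ,  0.74198012, -1.04106427],
       [ 0.        ,  0.        ,  0.        ,  1.        ]])}
top {'vfov': 52.96410037199127, 'cx': 320.1016781076632, 'cy': 198.89742458159833, 'world_to_cam': array([[ 0.01023579, -0.9996259 , -0.025363  , -0.05878166],
       [ 0.99334798,  0.00725564,  0.11492238, -0.47935459],
       [-0.11469537, -0.02637061,  0.99305063, -1.05591163],
       [ 0.        ,  0.        ,  0.        ,  1.        ]])}
wrist {'vfov': 68.57723989206038, 'cx': 321.3202185920707, 'cy': 200.45904322370373, 'world_to_cam': array([[ 2.29217351e-01, -9.73374882e-01, -8.63379547e-04,
        -5.23593386e-01],
       [ 9.39068592e-01,  2.21371897e-01, -2.62953728e-01,
         3.50084636e-02],
       [ 2.56143682e-01,  5.94627845e-02,  9.64808059e-01,
        -3.78543903e-01],
       [ 0.00000000e+00,  0.00000000e+00,  0.00000000e+00,
         1.00000000e+00]])}
```

View pics/top0.png

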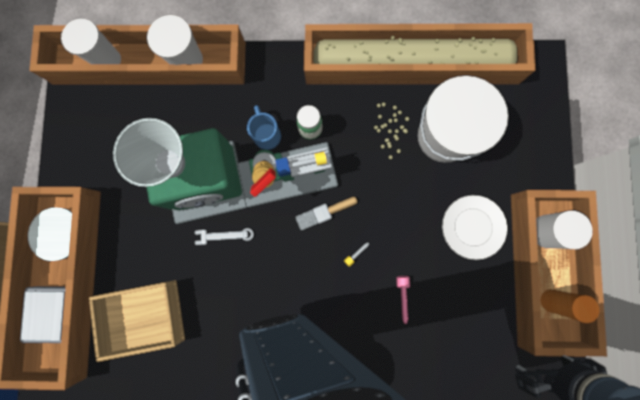

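View pics/side0.png

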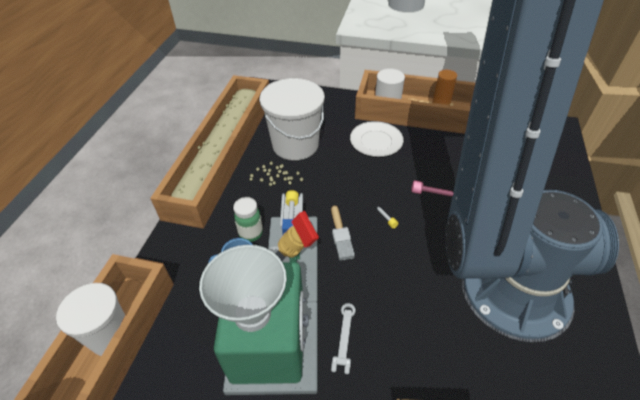

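Top view: the candidate pins are the yellow-headed one in the huller's channel (321,158), a small yellow one on the table (350,261) and a pink one (403,282). The one in the channel fits, because it is larger, not pink and in the guide. I'll confirm it with an enlarged crop.

```bash
python3 - <<'E'
import cv2,numpy as np
a=cv2.imread("pics/top0.png")[125:275,225:425]; b=cv2.imread("pics/side0.png")[180:280,220:353]
a=cv2.resize(a,(800,600),interpolation=cv2.INTER_CUBIC)[:,:]
a=cv2.imread("pics/top0.png")[140:210,235:345]; 
A=cv2.resize(a,None,fx=5,fy=5,interpolation=cv2.INTER_CUBIC) #550x350
B=cv2.resize(cv2.imread("pics/side0.png")[185:270,265:325],None,fx=4,fy=4,interpolation=cv2.INTER_CUBIC) #240x340
C=np.zeros((350,800,3),np.uint8); C[:350,:550]=A; C[:340,555:795]=B
cv2.imwrite("pics/crop0.png",C)
E
```

```text
(no output)
```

View pics/crop0.png

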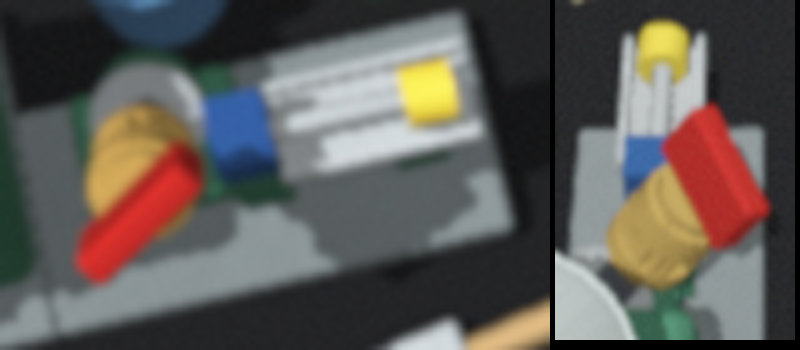

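The crop confirms it: the larger, yellow-headed pin lies in the steel channel with its shank entering the blue guide. The red wing is turned about 30–45° CCW from the huller's y. Next I'll fit the huller pose, screw angle and pin offset to the colour blobs.

```bash
cat > h.py <<'E'
import cv2,numpy as np
from scipy.optimize import least_squares
U=np.array([-.53,0,.848]);U/=np.linalg.norm(U)
def project(c,P):
    f=200/np.tan(np.radians(c["vfov"]/2)); M=c["world_to_cam"]
    q=np.atleast_2d(P)@M[:3,:3].T+M[:3,3]
    return np.c_[c["cx"]+f*q[:,0]/-q[:,2], c["cy"]-f*q[:,1]/-q[:,2]]
def H2W(h,P):
    c,s=np.cos(h[2]),np.sin(h[2]); P=np.atleast_2d(P)
    return np.c_[h[0]+c*P[:,0]-s*P[:,1], h[1]+s*P[:,0]+c*P[:,1], P[:,2]]
def W2H(h,P):
    c,s=np.cos(h[2]),np.sin(h[2]); P=np.atleast_2d(P)-[h[0],h[1],0]
    return np.c_[c*P[:,0]+s*P[:,1], -s*P[:,0]+c*P[:,1], P[:,2]]
def box(dx,dy,dz): return np.array([[i,j,k] for i in dx for j in dy for k in dz],float)
def wing_axes(d):   # d = 9.42 - screw (rad still to go)
    R=cv2.Rodrigues(U*d)[0]
    return np.array([R@[U[2],0,-U[0]],R@[0,1.,0],U])   # rows: x,y,z
def wing_c(d): return np.array([0,0,.130])+U*(.056+d/(2*np.pi)*.012)
def wing(d): return box((-.009,.009),(-.035,.035),(-.02,.02))@wing_axes(d)+wing_c(d)
def head(s):
    a=np.linspace(0,2*np.pi,24)
    return np.vstack([np.c_[.016*np.cos(a),0*a-.064-s-e,.13+.016*np.sin(a)] for e in (0,.025)])
BLUE=box((-.018,.018),(-.064,-.034),(.112,.148))
def mom(poly):
    h=cv2.convexHull(poly.astype(np.float32)); m=cv2.moments(h)
    return sig(m)
def sig(m):
    c=[m["m10"]/m["m00"],m["m01"]/m["m00"]]; n=m["m00"]
    return np.array(c+[m["mu20"]/n,m["mu02"]/n,m["mu11"]/n,n])
def mask(im,col):
    hsv=cv2.cvtColor(im,cv2.COLOR_RGB2HSV)
    lo,hi={"red":((0,150,60),(7,255,255)),"yellow":((24,150,90),(33,255,255)),"blue":((104,150,60),(118,255,255))}[col]
    m=cv2.inRange(hsv,lo,hi)
    if col=="red": m|=cv2.inRange(hsv,(173,150,60),(180,255,255))
    return m
def blob(im,col,near,r=40):
    n,l,st,ce=cv2.connectedComponentsWithStats(mask(im,col))
    k=[i for i in range(1,n) if np.hypot(*(ce[i]-near))<r and st[i,4]>25]
    if not k: return None
    i=max(k,key=lambda i:st[i,4])
    return sig(cv2.moments((l==i).astype(np.uint8),True))
E
python3 - <<'E'
from h import *
from rig import viewer
cal={n:viewer.get_calibration(n) for n in("top","side")}
im={n:cv2.imread(f"pics/{n}0.png")[:,:,::-1].copy() for n in cal}
obs=[("top","red",(263,181),lambda p:wing(p[3])),("top","yellow",(321,158),lambda p:head(p[4])),("top","blue",(283,166),lambda p:BLUE),
("side","red",(303,230),lambda p:wing(p[3])),("side","yellow",(291,198),lambda p:head(p[4]))]
B=[blob(im[n],c,np.array(a),15) for n,c,a,_ in obs]
def res(p,full=False):
    r=[]
    for (n,c,a,g),b in zip(obs,B):
        m=mom(project(cal[n],H2W(p,g(p))))
        d=m-b; r.append(np.r_[d[:2], (d[2:5]/12 if c=="red" else [])])
    return r if full else np.concatenate(r)
best=min((least_squares(res,[.62,-.05,.2,d,.07]) for d in(6.5,7.1,7.6)),key=lambda s:s.cost)
print("fit",best.x.round(4),best.cost)
for o,b,r in zip(obs,B,res(best.x,True)): print(o[:2],b.round(1),mom(project(cal[o[0]],H2W(best.x,o[3](best.x))))[5].round(0),r.round(2))
J=best.jac; print("sd/px",np.sqrt(np.diag(np.linalg.inv(J.T@J))).round(4))
p=best.x; print("wing c",H2W(p,wing_c(p[3])),"axis",H2W([0,0,p[2]],wing_axes(p[3])),"rim px",project(cal["top"],H2W(p,[[.055,.2,.312]])),project(cal["side"],H2W(p,[[.055,.2,.312]])))
np.save("h.npy",p)
E
```

```text
fit [0.5402 0.0814 0.1618 6.7902 0.0676] 18.41400226486045
('top', 'red') [262.9 182.1  41.7  44.  -35.2 298. ] 391.0 [-0.67 -1.92  1.34 -0.1  -0.25]
('top', 'yellow') [320.5 158.    6.2   9.1   1.1  91. ] 134.0 [1.53 2.37]
('top', 'blue') [282.3 166.7  10.1  20.6   2.4 175. ] 230.0 [ 1.44 -0.47]
('side', 'red') [304.8 228.9  31.8  73.9  22.2 508. ] 610.0 [-2.31  0.8  -0.04  1.37 -0.33]
('side', 'yellow') [291.6 195.6  10.4  10.3   0.6 114. ] 183.0 [2.87 2.09]Traceback (most recent call last):
  File "<stdin>", line 17, in <module>
    ainv = _umath_linalg.inv(a, signature=signature)
    raise LinAlgError("Singular matrix")
numpy.linalg.LinAlgError: Singular matrix
```

```bash
sed -i 's/,150,60)/,115,40)/g; s/(24,150,90)/(22,110,70)/; s/(33,255/(35,255/; s/(104,115/(102,115/' h.py
cat > fit0.py <<'E'
from h import *
from rig import viewer
cal={n:viewer.get_calibration(n) for n in("top","side")}
im={n:cv2.imread(f"pics/{n}0.png")[:,:,::-1].copy() for n in cal}
obs=[("top","red",(263,181),lambda p:wing(p[3])),("top","yellow",(321,158),lambda p:head(p[4])),("top","blue",(283,166),lambda p:BLUE),
("side","red",(303,230),lambda p:wing(p[3])),("side","yellow",(291,198),lambda p:head(p[4]))]
B=[blob(im[n],c,np.array(a),15) for n,c,a,_ in obs]
def res(p,full=False):
    r=[]
    for (n,c,a,g),b in zip(obs,B):
        d=mom(project(cal[n],H2W(p,g(p))))-b; r.append(np.r_[d[:2], (d[2:5]/12 if c=="red" else [])])
    return r if full else np.concatenate(r)
best=min((least_squares(res,[.62,-.05,.2,d,.07],diff_step=1e-3,x_scale=[.01,.01,.05,.1,.01]) for d in(6.5,7.1,7.6)),key=lambda s:s.cost)
print("fit",best.x.round(4),best.cost)
for o,b,r in zip(obs,B,res(best.x,True)): print(o[:2],b.round(1),mom(project(cal[o[0]],H2W(best.x,o[3](best.x))))[5].round(0),r.round(2))
J=best.jac; print("sd/px",np.sqrt(np.diag(np.linalg.inv(J.T@J))).round(4))
p=best.x; print("wing c",H2W(p,wing_c(p[3])),"\naxis",H2W([0,0,p[2]],wing_axes(p[3])),"rim px",project(cal["top"],H2W(p,[[.055,.2,.312]])),project(cal["side"],H2W(p,[[.055,.2,.312]])))
np.save("h.npy",p)
E
python3 fit0.py
```

```text
fit [0.5347 0.0828 0.2458 6.8168 0.0703] 2.747689376294539
('top', 'red') [262.6 182.5  45.9  45.8 -37.4 320. ] 389.0 [ 0.22 -0.19  0.29  0.43 -0.12]
('top', 'yellow') [320.4 158.    8.8  11.3   1.  122. ] 136.0 [ 1.09 -0.42]
('top', 'blue') [282.3 166.5  12.9  22.8   3.  208. ] 227.0 [0.45 0.33]
('side', 'red') [304.9 228.8  33.   78.   24.  531. ] 628.0 [-0.03  0.68  0.4   0.59 -0.03]
('side', 'yellow') [291.6 196.1  12.8  13.5  -0.3 147. ] 183.0 [-0.05  1.57]
sd/px [0.0015 0.0014 0.0158 0.0892 0.0025]
wing c [[0.49925561 0.07394014 0.18852811]] 
axis [[ 0.58437458  0.67103191  0.45631407]
 [-0.6278869   0.73012444 -0.26958551]
 [-0.51406653 -0.12897471  0.8479983 ]] rim px [[147.1961998  152.41659135]] [[244.21530666 280.29882926]]
```

Fit agrees to about 1.5 px (bed yaw 14°, wing about 31° past a full turn). Moving over the scene, gripper shut, for a closer wrist view.

arm_command(deltas=[[[-1, 0.09, -0.02, -0.03, 0], [-1, 0.15, -0.1, -0.06, 0], [-1, 0.18, -0.15, -0.08, 0], [-1, 0.22, -0.2, -0.1, 0], [-1, 0.26, -0.25, -0.112, 0]]])

```text
t: 0.78
position: [0.2849, -0.2725, 0.3127]
eef_rot: [0.0, 0.993, 0.115, 0.0]
wrist_force: [0.6, -0.2, 0.7]
finger_gap: -0.0
```

arm_command(deltas=[[[-1, 0.18, -0.233, 0, 0], [-1, 0.18, -0.233, 0, 0], [-1, 0.18, -0.233, 0, 0], [-1, 0.18, -0.233, 0, 0], [-1, 0.18, -0.233, 0, 0]]])

```text
t: 1.4
position: [0.4068, -0.0037, 0.312]
eef_rot: [-0.0, 0.993, 0.116, 0.0]
wrist_force: [0.8, -0.5, -0.8]
finger_gap: -0.0002
```

```bash
python3 - <<'E'
from rig import robot, viewer
import cv2,pickle
o=robot.get_obs(); print(o["position"],o["qvel"].round(3),robot.nose_length)
c=viewer.get_calibration("wrist"); im=viewer.capture("wrist")
pickle.dump(c,open("w1.pkl","wb"));cv2.imwrite("pics/w1.png",im[:,:,::-1])
E
```

```text
[ 0.4068038  -0.00370596  0.31198395] [ 0.812  0.224  0.223  0.001 -0.005  0.808] 0.014
```

View pics/w1.png

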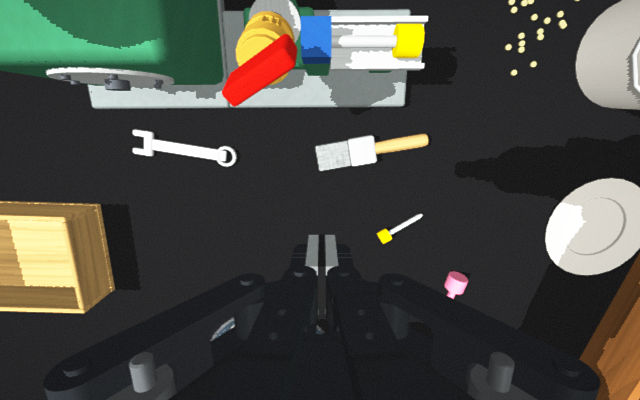

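The wrist view shows the red wing (260,72), blue guide (316,40), yellow head (408,40), and the arm was still moving. I'll settle a little farther ahead and refit.

arm_command(deltas=[[[-1, 0.04, 0, 0, 0], [-1, 0.04, 0, 0, 0], [-1, 0.04, 0, 0, 0], [-1, 0.04, 0, 0, 0], [-1, 0.04, 0, 0, 0]]])

```text
t: 2.08
position: [0.4448, 0.0026, 0.3123]
eef_rot: [-0.0, 0.993, 0.115, 0.0]
wrist_force: [0.1, -0.6, 0.4]
finger_gap: -0.0001
```

```bash
cat > fit1.py <<'E'
import pickle,sys
from h import *
from rig import robot,viewer
o=robot.get_obs(); print("pos",o["position"].round(4),"v",abs(o["qvel"]).max().round(3))
p0=np.load("h.npy"); c=viewer.get_calibration("wrist"); im=viewer.capture("wrist")
cv2.imwrite(f"pics/{sys.argv[1]}.png",im[:,:,::-1])
G=[("red",lambda p:wing(p[3])),("yellow",lambda p:head(p[4])),("blue",lambda p:BLUE)]
obs=[(k,g,blob(im,k,project(c,H2W(p0,g(p0))).mean(0),40)) for k,g in G]
def res(p,full=False):
    r=[]
    for k,g,b in obs:
        d=mom(project(c,H2W(p,g(p))))-b
        s=np.sqrt(b[5])
        r.append(np.r_[d[:2],d[2:5]/(s if k!="blue" else 3*s)])
    return r if full else np.concatenate(r)
b=least_squares(res,p0,diff_step=1e-3,x_scale=[.01,.01,.05,.1,.01],loss="soft_l1")
print("fit",b.x.round(4),"was",p0.round(4))
for (k,g,m),r in zip(obs,res(b.x,True)): print(k,m[[0,1,5]].round(1),mom(project(c,H2W(b.x,g(b.x))))[5].round(0),r.round(2))
J=b.jac;print("sd/px",np.sqrt(np.diag(np.linalg.inv(J.T@J))).round(4))
v=im[:,:,::-1].copy()
for k,g,m in obs: cv2.polylines(v,[cv2.convexHull(project(c,H2W(b.x,g(b.x))).astype(np.float32)).round().astype(int)],True,(255,0,255),1)
cv2.imwrite(f"pics/{sys.argv[1]}f.png",v)
if len(sys.argv)>2: np.save("h.npy",b.x)
E
python3 fit1.py w2 save
```

```text
pos [0.4448 0.0026 0.3123] v 0.004
fit [0.535  0.0839 0.2403 6.8347 0.0683] was [0.5347 0.0828 0.2458 6.8168 0.0703]
red [ 259.5  116.5 2527. ] 2903.0 [ 0.18 -0.15  0.65  0.46 -0.16]
yellow [402.9  79.9 862. ] 940.0 [-0.   -0.02  0.2   0.11 -0.04]
blue [ 312.9   79.4 1162. ] 1190.0 [-0.2   0.2   0.02  0.03  0.01]
sd/px [0.0008 0.0007 0.0089 0.0847 0.0013]
```

Fit is subpixel. Planning the pushing path: closed fingers, vertical, pushing the wing's low end round clockwise.

```bash
cat > plan.py <<'E'
from h import *
HX,HY=.011,.0115    # half finger section, tool x / y (tip looks ~20-29 mm over both)
g=lambda a,n:np.linspace(-a,a,n)
WL=np.array(np.meshgrid(g(.009,7),g(.035,29),g(.02,41))).reshape(3,-1).T
a=np.linspace(0,2*np.pi,60)
HB=np.vstack([np.c_[r*np.cos(a),r*np.sin(a),0*a+z] for r in(.013,.026) for z in np.linspace(-.078,-.018,25)])
def sweep(P,zt,c0,v):   # travel of the finger column from c0 along v until first touch
    Q=P[P[:,2]>zt][:,:2]-c0
    if not len(Q): return 9
    with np.errstate(divide="ignore"):
        t1=(Q-[HX,HY])/v; t2=(Q+[HX,HY])/v
    lo=np.minimum(t1,t2).max(1); hi=np.maximum(t1,t2).min(1)
    ok=lo<hi
    return lo[ok].min() if ok.any() else 9
def pusher(d,r=.026):
    A=wing_axes(d); c=wing_c(d); W=WL@A+c; B=HB@A+c
    v=A[0][:2]/np.linalg.norm(A[0][:2])
    e=(c+A[1]*r)
    for zt in np.arange(e[2]-.018,e[2]+.02,.001):
        c0=e[:2]-.1*v
        tw,th=sweep(W,zt,c0,v),sweep(B,zt,c0,v)
        if th-tw>.004: break
    return np.r_[c0+v*tw,zt],v,(th-tw),W[:,2].max()-zt
if __name__=="__main__":
    for d in np.arange(6.83,-.1,-.35):
        p,v,m,h=pusher(d); print(round(d,2),(p*1000).round(0),v.round(2),round(min(m,.1)*1e3),round(h*1e3))
E
python3 plan.py
```

```text
6.83 [-75.   3. 163.] [0.81 0.58] 26 56
6.48 [-70.  19. 167.] [0.97 0.23] 26 46
6.13 [-62.  31. 172.] [ 0.98 -0.18] 26 40
5.78 [-52.  40. 175.] [ 0.84 -0.54] 27 41
5.43 [-36.  41. 179.] [ 0.59 -0.8 ] 21 42
5.08 [-22.  32. 181.] [ 0.31 -0.95] 7 41
4.73 [-13.  21. 184.] [ 0.01 -1.  ] 100 37
4.38 [ -6.  16. 184.] [-0.28 -0.96] 100 37
4.03 [ -0.   7. 183.] [-0.57 -0.82] 100 36
3.68 [  2.  -5. 183.] [-0.82 -0.58] 100 32
3.33 [ -4. -20. 181.] [-0.98 -0.22] 100 27
2.98 [-12. -30. 177.] [-0.98  0.19] 100 30
2.63 [-17. -40. 157.] [-0.83  0.55] 5 55
2.28 [-31. -41. 153.] [-0.59  0.81] 5 63
1.93 [-45. -32. 159.] [-0.3   0.95] 100 58
1.58 [-53. -21. 152.] [-0.01  1.  ] 100 63
1.23 [-60. -17. 148.] [0.29 0.96] 18 67
0.88 [-65.  -9. 150.] [0.57 0.82] 22 63
0.53 [-68.   4. 153.] [0.82 0.57] 26 55
0.18 [-64.  19. 157.] [0.98 0.21] 26 45
```

```bash
sed -i 's/np.arange(e\[2\]-.018,e/np.arange(max(e[2]-.018,W[:,2].max()-.055),e/' plan.py
cat > rows.py <<'E'
from plan import *
REF=np.array([.4448,.0026,.3123]); YAW=2*np.arctan2(.115,.993)
h=np.load("h.npy")
def tool(P):  # huller tip point -> tool coords of TCP, mm, from REF
    w=H2W(h,P)[0]+[0,0,.014]-REF; c,s=np.cos(YAW),np.sin(YAW)
    return np.round(1000*np.array([c*w[0]+s*w[1], s*w[0]-c*w[1], -w[2]])).astype(int)
if __name__=="__main__":
    p,v,_,_=pusher(6.83)
    pre=p-np.r_[v*.022,0]; T=[tool(pre+[0,0,.06]),tool(pre)]
    print("pre",T)
    last=T[1]; D=np.r_[6.83:.3:-.19]; print(len(D))
    for i in range(0,len(D),5):
        c=[tool(pusher(d)[0]) for d in D[i:i+5]]
        print(D[i:i+5].round(2)[-1:],"rel",[(x-last).tolist() for x in c],"abs",c[-1]); last=c[-1]
E
python3 rows.py
```

```text
pre [array([ 14, -48,  74]), array([ 14, -48, 134])]
35
[6.07] rel [[18, -13, 0], [19, -21, -1], [22, -30, -3], [27, -37, -6], [31, -43, -8]] abs [ 45 -91 126]
[5.12] rel [[6, -5, -2], [13, -8, -4], [21, -10, -6], [30, -6, -7], [38, -1, -8]] abs [ 83 -92 118]
[4.17] rel [[6, 6, -2], [10, 12, -4], [14, 15, -3], [18, 18, -3], [21, 22, -3]] abs [104 -70 115]
[3.22] rel [[2, 6, 0], [4, 12, 0], [3, 21, 1], [0, 28, 2], [-4, 35, 4]] abs [100 -35 119]
[2.27] rel [[-4, 6, 2], [-8, 10, 4], [-9, 17, 22], [-16, 19, 20], [-27, 14, 14]] abs [ 73 -21 133]
[1.32] rel [[-6, -1, 4], [-12, -6, 4], [-17, -12, 4], [-21, -17, 5], [-24, -18, 5]] abs [ 49 -39 138]
[0.37] rel [[-4, -3, 0], [-7, -8, 2], [-10, -14, 4], [-11, -22, 6], [-10, -30, 5]] abs [ 39 -69 143]
```

arm_command(deltas=[[[-1, 0.014, -0.048, 0.04, 0], [-1, 0.014, -0.048, 0.074, 0], [-1, 0.014, -0.048, 0.11, 0], [-1, 0.014, -0.048, 0.134, 0], [-1, 0.014, -0.048, 0.134, 0]]], force=40)

```text
t: 2.75
position: [0.4466, 0.0527, 0.177]
eef_rot: [-0.0, 0.993, 0.115, -0.001]
wrist_force: [0.1, 0.2, 0.5]
finger_gap: 0.0003
```

arm_command(deltas=[[[-1, 0.018, -0.013, 0, 0], [-1, 0.019, -0.021, -0.001, 0], [-1, 0.022, -0.03, -0.003, 0], [-1, 0.027, -0.037, -0.006, 0], [-1, 0.031, -0.043, -0.008, 0]]])

```text
t: 3.38
position: [0.4684, 0.1021, 0.1867]
eef_rot: [0.0, 0.993, 0.115, 0.0]
wrist_force: [-3.6, -5.9, 4.4]
finger_gap: -0.0002
```

```bash
python3 - <<'E'
from h import *
from rig import robot,viewer
o=robot.get_obs(); print(o["position"],o["wrist_force"])
a=viewer.capture("wrist"); b=viewer.capture("side")
A=cv2.resize(a[0:280,100:500],None,fx=1.1,fy=1.1); B=cv2.resize(b[160:290,240:370],None,fx=2.7,fy=2.36,interpolation=cv2.INTER_CUBIC)
C=np.zeros((310,800,3),np.uint8); C[:308,:440]=A; C[:B.shape[0],445:445+B.shape[1]]=B[:310]
cv2.imwrite("pics/c3.png",C[:,:,::-1])
E
```

```text
[0.46836525 0.10213604 0.18670193] [-3.63334719 -5.92135332  4.37311301]
```

View pics/c3.png

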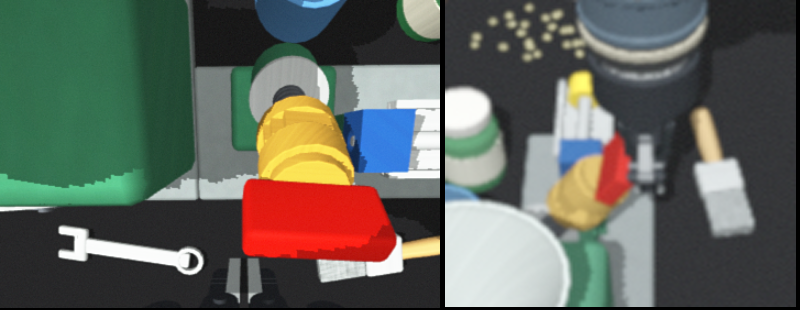

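The wing is following: the finger is at its left end, about (243,265) in the crop, with small forces. Continuing, with a red-only angle estimate as a check.

```bash
cat > ang.py <<'E'
import sys
from h import *
from rig import robot,viewer
from scipy.optimize import minimize_scalar
h=np.load("h.npy")
def ang(guess,cam="wrist",w=.9):
    o=robot.get_obs(); c=viewer.get_calibration(cam); im=viewer.capture(cam)
    f=lambda d:project(c,H2W(h,wing(d)))
    M=mask(im,"red")>0
    def cost(d):
        t=np.zeros(M.shape,np.uint8); q=cv2.convexHull(f(d).astype(np.float32))
        cv2.fillConvexPoly(t,(q*16).round().astype(int),1,shift=4)
        return 1-(M&(t>0)).sum()/max((M|(t>0)).sum(),1)
    D=np.arange(guess-w,guess+w,.02); C=[cost(d) for d in D]; i=int(np.argmin(C))
    return cam,"d",D[i].round(3),"1-IoU",round(C[i],3),"tcp",(W2H(h,o["position"])[0]*1e3).round(1),"F",o["wrist_force"].round(1)
if __name__=="__main__":
    for k in sys.argv[2:] or ["wrist"]: print(*ang(float(sys.argv[1]),k))
E
python3 ang.py 6.1 wrist top side
```

```text
wrist d 6.12 1-IoU 0.115 tcp [-60.   33.9 186.9] F [-2.1 -3.7  6.6]
top d 6.3 1-IoU 0.694 tcp [-60.   33.8 186.9] F [-2.7 -3.4  6.6]
side d 6.06 1-IoU 0.472 tcp [-60.   33.8 186.9] F [-2.9 -3.2  6.5]
```

arm_command(deltas=[[[-1, 0.006, -0.005, -0.002, 0], [-1, 0.013, -0.008, -0.004, 0], [-1, 0.021, -0.01, -0.006, 0], [-1, 0.03, -0.006, -0.007, 0], [-1, 0.038, -0.001, -0.008, 0]]])

```text
t: 4.25
position: [0.5053, 0.1137, 0.1951]
eef_rot: [-0.002, 0.993, 0.116, 0.0]
wrist_force: [-3.0, 13.1, 8.1]
finger_gap: 0.0001
```

```bash
python3 ang.py 5.1 wrist top side
```

```text
wrist d 5.5 1-IoU 0.364 tcp [-21.8  36.  195.1] F [-3.  13.1  8.1]
top d 5.4 1-IoU 0.308 tcp [-20.1  35.7 195.3] F [-1.2  9.9  9.7]
side d 5.68 1-IoU 0.495 tcp [-20.1  35.8 195.3] F [-0.6 10.7  9. ]
```

```bash
cat > look.py <<'E'
import sys
from h import *
from rig import robot,viewer
a=viewer.capture("wrist"); b=viewer.capture("side"); t=viewer.capture("top")
A=cv2.resize(a[0:300,120:520],None,fx=1,fy=1); f=lambda im,y,x:cv2.resize(im[y-37:y+37,x-50:x+50],(400,296),interpolation=cv2.INTER_CUBIC)
C=np.zeros((600,800,3),np.uint8); C[:300,:400]=A; C[300:596,:400]=f(t,175,270); C[300:596,400:]=f(b,230,305)
cv2.imwrite(f"pics/{sys.argv[1]}.png",C[:,:,::-1])
E
python3 look.py c4
```

```text
(no output)
```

View pics/c4.png

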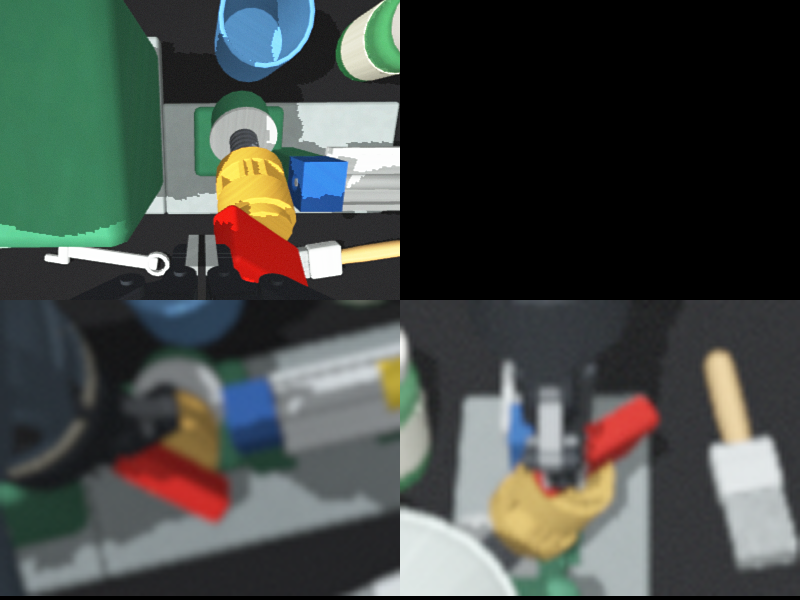

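The wing lags (d≈5.45), with the finger slid out toward its end at crop (200,250). The fingers are narrower than I assumed, so I'll recompute with the smaller section and a smaller radius.

```bash
sed -i 's/^HX,HY=.*/HX,HY=.010,.0087/' plan.py
cat > next.py <<'E'
import sys
from rig import robot
import rows
from rows import *
# next.py d0 d1 r : from present TCP, back off, re-approach at d0, then push to d1 in steps
d0,d1,r,st=map(float,sys.argv[1:5])
rows.REF=robot.get_obs()["position"]; print("tip huller",(W2H(h,rows.REF)[0]*1e3).round(1)-[0,0,14])
last=np.zeros(3,int); D=np.r_[d0:d1-1e-6:-st]; L=[]
if len(sys.argv)>5:
    p,v,_,_=pusher(d0,r); print("pre",tool(p-np.r_[v*.012,0]))
for d in D:
    p,v,m,hh=pusher(d,r); L.append(tool(p))
for i in range(0,len(L),5):
    print(D[i:i+5].round(2).tolist(),[(x-last).tolist() for x in L[i:i+5]]); last=L[i:i+5][-1]
E
python3 next.py 5.6 3.0 .023 .17 pre; python3 -c "
from plan import *
for d in (5.6,5.45,5.3):
  for r in (.02,.023,.026): print(d,r,(pusher(d,r)[0]*1e3).round(1),pusher(d,r)[1].round(2))"
```

```text
tip huller [-20.2  35.8 181.3]
pre [-33 -11   5]
[5.6, 5.43, 5.26, 5.09, 4.92] [[-24, -2, 5], [-18, -3, 4], [-10, 1, 3], [-4, 6, 2], [1, 11, 1]]
[4.75, 4.58, 4.41, 4.24, 4.07] [[4, 6, -2], [7, 8, -4], [9, 10, -3], [12, 14, -3], [15, 18, -3]]
[3.9, 3.73, 3.56, 3.39, 3.22] [[1, 4, 0], [3, 10, 1], [2, 16, 1], [0, 22, 1], [-3, 27, 4]]
[3.05] [[-3, 5, 2]]
5.6 0.02 [-45.8  35.8 175.2] [ 0.72 -0.69]
5.6 0.023 [-44.5  38.4 176.3] [ 0.72 -0.69]
5.6 0.026 [-43.1  41.  177.3] [ 0.72 -0.69]
5.45 0.02 [-40.5  36.7 176.2] [ 0.61 -0.79]
5.45 0.023 [-38.8  38.9 177.3] [ 0.61 -0.79]
5.45 0.026 [-35.4  38.9 178.5] [ 0.61 -0.79]
5.3 0.02 [-34.8  35.6 176.9] [ 0.49 -0.87]
5.3 0.023 [-31.7  35.6 178.2] [ 0.49 -0.87]
5.3 0.026 [-28.7  35.6 179.5] [ 0.49 -0.87]
```

Force analysis: Fz roughly equals Fy, so the rising wing end drags on the finger and friction locks it. The finger tip must rise and fall with the wing, so I'll replan with a constant position along the screw's axis.

```bash
cat > patch.py <<'E'
s=open("plan.py").read()
i=s.index("def pusher"); j=s.index('if __name__')
s=s[:i]+'''def pusher(d,r=.025,ut=-.008):
    A=wing_axes(d); c=wing_c(d); W=WL@A+c; B=HB@A+c
    v=A[0][:2]/np.linalg.norm(A[0][:2])
    p=c+A[1]*r-A[0]*.019+U*ut
    for _ in range(8):
        e=c+A[1]*r+U*ut; c0=e[:2]-.1*v
        tw,th=sweep(W,p[2],c0,v),sweep(B,p[2],c0,v)
        q=c0+v*tw
        p=np.r_[q,.5*p[2]+.5*(c[2]+(ut-U[0]*(q[0]-c[0]))/U[2])]
    return p,v,th-tw,W[:,2].max()-p[2]
'''+s[j:]
open("plan.py","w").write(s)
E
python3 patch.py; python3 plan.py; python3 next.py 5.6 0.3 .024 .17 pre
```

```text
6.83 [-71.   2. 158.] [0.81 0.58] 15 62
6.48 [-69.  17. 158.] [0.97 0.23] 13 55
6.13 [-61.  31. 162.] [ 0.98 -0.18] 12 50
5.78 [-50.  40. 169.] [ 0.84 -0.54] 12 48
5.43 [-31.  38. 179.] [ 0.59 -0.8 ] 17 41
5.08 [-18.  30. 187.] [ 0.31 -0.95] 100 35
4.73 [ -9.  18. 191.] [ 0.01 -1.  ] 100 29
4.38 [ -5.  10. 194.] [-0.28 -0.96] 100 27
4.03 [ -2.  -0. 194.] [-0.57 -0.82] 100 24
3.68 [ -4. -11. 192.] [-0.82 -0.58] 100 22
3.33 [-10. -21. 188.] [-0.98 -0.22] 100 20
2.98 [-17. -28. 183.] [-0.98  0.19] 100 24
2.63 [-24. -31. 178.] [-0.83  0.55] 100 34
2.28 [-33. -32. 171.] [-0.59  0.81] 100 44
1.93 [-42. -27. 165.] [-0.3   0.95] 100 52
1.58 [-48. -18. 160.] [-0.01  1.  ] 100 55
1.23 [-54. -16. 156.] [0.29 0.96] 35 60
0.88 [-61. -10. 151.] [0.57 0.82] 16 63
0.53 [-65.   2. 147.] [0.82 0.57] 15 62
0.18 [-62.  18. 148.] [0.98 0.21] 13 55
tip huller [-20.2  35.8 181.3]
pre [-31 -14   8]
[5.6, 5.43, 5.26, 5.09, 4.92] [[-22, -5, 8], [-12, -3, 3], [-5, 1, -2], [1, 6, -5], [6, 11, -8]]
[4.75, 4.58, 4.41, 4.24, 4.07] [[4, 6, -1], [7, 9, -3], [9, 13, -4], [10, 18, -4], [12, 23, -5]]
[3.9, 3.73, 3.56, 3.39, 3.22] [[0, 5, 1], [-2, 11, 2], [-3, 16, 3], [-6, 20, 5], [-10, 24, 8]]
[3.05, 2.88, 2.71, 2.54, 2.37] [[-3, 3, 3], [-6, 6, 5], [-9, 8, 7], [-13, 9, 10], [-17, 9, 13]]
[2.2, 2.03, 1.86, 1.69, 1.52] [[-4, 0, 3], [-8, -2, 6], [-12, -6, 9], [-16, -10, 11], [-18, -13, 13]]
[1.35, 1.18, 1.01, 0.84, 0.67] [[-3, 0, 3], [-7, -1, 5], [-10, -4, 8], [-13, -8, 10], [-16, -13, 12]]
[0.5, 0.33] [[-1, -7, 1], [-1, -15, 1]]
```

arm_command(deltas=[[[-1, -0.029, -0.016, 0, 0], [-1, -0.029, -0.016, 0.007, 0], [-1, -0.02, -0.007, 0.007, 0], [-1, -0.01, -0.005, 0.002, 0], [-1, -0.003, -0.001, -0.003, 0]]])

```text
t: 5.18
position: [0.5032, 0.112, 0.1972]
eef_rot: [-0.0, 0.993, 0.115, -0.0]
wrist_force: [-0.1, 0.5, -0.4]
finger_gap: 0.0002
```

```bash
python3 ang.py 5.4 wrist top
```

```text
wrist d 5.2 1-IoU 0.278 tcp [-24.2  34.9 197.2] F [-0.1  0.5 -0.4]
top d 5.14 1-IoU 0.393 tcp [-23.   34.3 197.9] F [1.6 0.3 0.8]
```

arm_command(deltas=[[[-1, 0.006, 0.005, -0.003, 0], [-1, 0.011, 0.01, -0.006, 0], [-1, 0.015, 0.016, -0.007, 0], [-1, 0.018, 0.019, -0.009, 0], [-1, 0.02, 0.023, -0.01, 0]]])

```text
t: 5.9
position: [0.5267, 0.0939, 0.207]
eef_rot: [-0.0, 0.993, 0.115, -0.0]
wrist_force: [-1.8, 2.4, -1.1]
finger_gap: 0.0
```

```bash
python3 ang.py 4.6 wrist top; python3 look.py c5
```

```text
wrist d 4.7 1-IoU 0.684 tcp [ -5.7  11.6 207. ] F [-1.8  2.4 -1.1]
top d 4.58 1-IoU 0.28 tcp [ -5.3  11.1 207.2] F [-0.   0.1 -0.7]
```

View pics/c5.png

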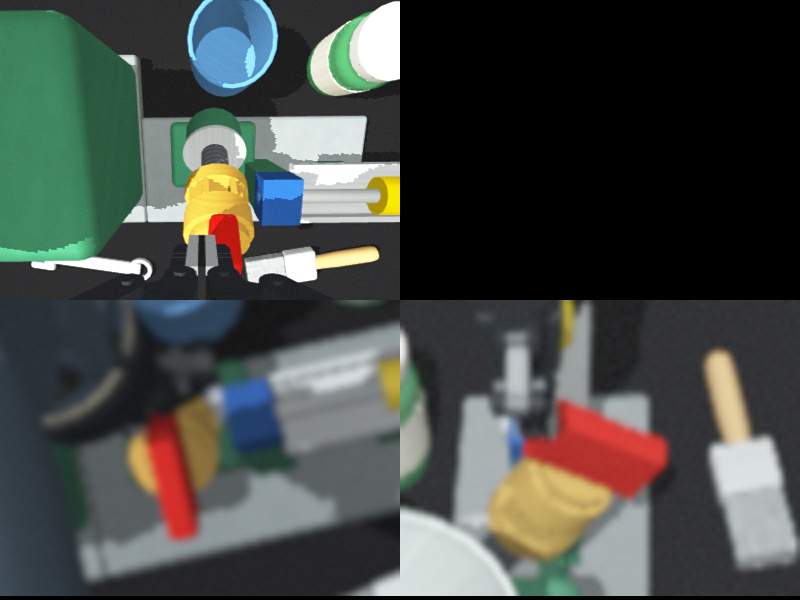

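Working: forces are near zero, the wing is perpendicular (d≈4.65), and the finger is on its trailing side near the far end. Continuing.

arm_command(deltas=[[[-1, 0.001, 0.005, 0, 0], [-1, 0.003, 0.01, -0.001, 0], [-1, 0.003, 0.015, 0, 0], [-1, 0.001, 0.021, 0.001, 0], [-1, 0, 0.026, 0.002, 0]]])

```text
t: 6.78
position: [0.5329, 0.0686, 0.2052]
eef_rot: [-0.0, 0.993, 0.115, 0.001]
wrist_force: [1.9, 2.4, 1.6]
finger_gap: -0.0005
```

```bash
python3 ang.py 3.7 top side
```

```text
top d 4.5 1-IoU 0.345 tcp [ -5.7 -14.4 205.2] F [1.9 2.4 1.6]
side d 4.54 1-IoU 0.231 tcp [ -5.8 -14.9 205.2] F [1.9 1.  1.4]
```

arm_command(deltas=[[[-1, -0.003, 0.004, 0.002, 0], [-1, -0.007, 0.008, 0.005, 0], [-1, -0.01, 0.011, 0.008, 0], [-1, -0.013, 0.014, 0.01, 0], [-1, -0.016, 0.016, 0.012, 0]]])

```text
t: 7.5
position: [0.5258, 0.0469, 0.1959]
eef_rot: [0.003, 0.993, 0.114, 0.006]
wrist_force: [15.7, -14.4, 12.2]
finger_gap: 0.0002
```

```bash
python3 ang.py 2.9 wrist top side
```

```text
wrist d 3.78 1-IoU 0.479 tcp [-17.8 -33.7 195.9] F [ 15.7 -14.4  12.2]
top d 3.74 1-IoU 0.889 tcp [-18.2 -34.1 195.7] F [ 14.5 -14.7  10. ]
side d 3.7 1-IoU 0.226 tcp [-18.1 -34.1 195.7] F [ 14.8 -15.   10.6]
```

```bash
python3 look.py c6
```

```text
(no output)
```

View pics/c6.png

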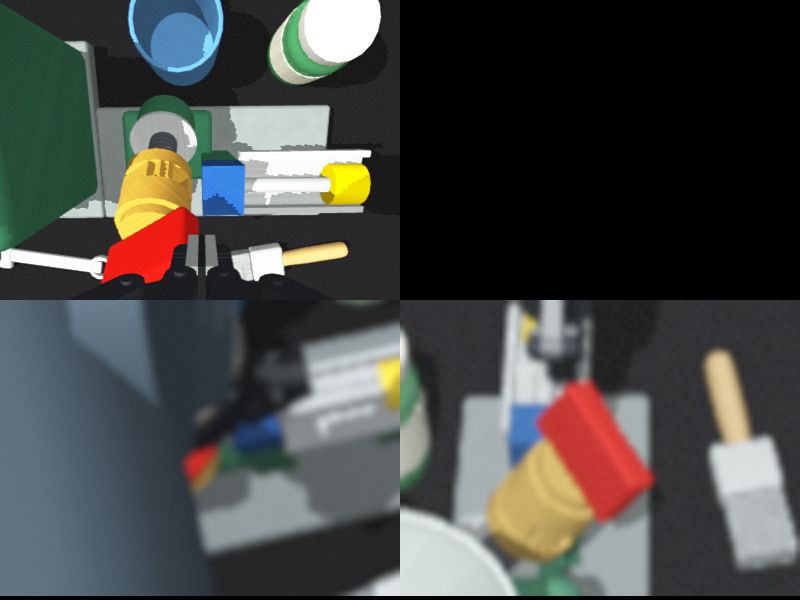

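The finger has slipped past the wing's end; wing now at d≈3.7, which by the half-turn symmetry looks just like the start. So I'll push the other end from the easy low-left side, 3.7→1.5, then swap ends again for the last quarter.

```bash
sed -i 's/def pusher(d,r=.025,ut=-.008):/def pusher(d,r=.025,ut=-.008,flip=0):/; s/    A=wing_axes(d); c=wing_c(d); W=WL@A+c; B=HB@A+c/    A=wing_axes(d+np.pi*flip); c=wing_c(d); W=WL@A+c; B=HB@A+c/' plan.py
cat > next.py <<'E'
import sys
from rig import robot
import rows
from rows import *
# next.py d0 d1 r step flip back: rows relative to present TCP
d0,d1,r,st,flip,back=map(float,sys.argv[1:7])
rows.REF=robot.get_obs()["position"]; print("tip huller",(W2H(h,rows.REF)[0]*1e3).round(1)-[0,0,14])
D=np.r_[d0:d1-1e-6:-st]
p,v,_,_=pusher(d0,r,flip=flip); print("pre",tool(p-np.r_[v*back,0])); last=tool(p-np.r_[v*back,0])
L=[tool(pusher(d,r,flip=flip)[0]) for d in D]
for i in range(0,len(L),5):
    print(D[i:i+5].round(2).tolist(),"from pre/last",[(x-last).tolist() for x in L[i:i+5]]); last=L[i:i+5][-1]
E
python3 next.py 3.69 1.45 .024 .16 1 .018
```

```text
tip huller [-18.1 -34.1 181.7]
pre [-64 -24  29]
[3.69, 3.53, 3.37, 3.21, 3.05] from pre/last [[15, -10, 0], [14, -17, 0], [16, -24, 0], [19, -31, -2], [22, -37, -4]]
[2.89, 2.73, 2.57, 2.41, 2.25] from pre/last [[4, -6, -2], [9, -10, -5], [15, -14, -8], [23, -14, -13], [32, -11, -18]]
[2.09, 1.93, 1.77, 1.61, 1.45] from pre/last [[7, 4, -4], [12, 8, -7], [17, 13, -9], [20, 19, -11], [23, 22, -12]]
```

arm_command(deltas=[[[-1, 0.006, 0.01, 0, 0], [-1, 0.006, 0.01, -0.03, 0], [-1, 0.006, 0.01, -0.07, 0], [-1, 0.006, 0.01, -0.07, 0], [-1, 0.006, 0.01, -0.07, 0]]])

```text
t: 8.43
position: [0.5282, 0.041, 0.2621]
eef_rot: [-0.0, 0.993, 0.115, -0.001]
wrist_force: [-0.4, -0.2, 0.4]
finger_gap: 0.0003
```

```bash
python3 ang.py 3.7 side; python3 next.py 3.69 1.45 .024 .16 1 .018
```

```text
side d 3.78 1-IoU 0.23 tcp [-16.9 -40.1 262.1] F [-0.4 -0.2  0.4]
tip huller [-17.  -40.  247.8]
pre [-65 -30  95]
[3.69, 3.53, 3.37, 3.21, 3.05] from pre/last [[14, -10, 0], [14, -17, 0], [16, -24, 0], [19, -31, -2], [22, -37, -4]]
[2.89, 2.73, 2.57, 2.41, 2.25] from pre/last [[4, -6, -2], [9, -10, -5], [15, -14, -8], [23, -14, -13], [32, -11, -18]]
[2.09, 1.93, 1.77, 1.61, 1.45] from pre/last [[7, 4, -4], [12, 9, -7], [17, 13, -9], [20, 19, -11], [23, 22, -12]]
```

arm_command(deltas=[[[-1, -0.06, -0.02, 0, 0], [-1, -0.07, -0.027, 0.02, 0], [-1, -0.07, -0.027, 0.06, 0], [-1, -0.07, -0.027, 0.095, 0], [-1, -0.07, -0.027, 0.095, 0]]])

```text
t: 9.1
position: [0.4518, 0.0511, 0.1654]
eef_rot: [-0.0, 0.993, 0.115, -0.003]
wrist_force: [-0.5, 0.7, 0.8]
finger_gap: 0.0003
```

arm_command(deltas=[[[-1, 0.019, -0.013, 0, 0], [-1, 0.019, -0.02, 0, 0], [-1, 0.021, -0.027, 0, 0], [-1, 0.024, -0.034, -0.002, 0], [-1, 0.027, -0.04, -0.004, 0]]])

```text
t: 9.72
position: [0.4715, 0.0971, 0.1723]
eef_rot: [-0.0, 0.993, 0.115, -0.0]
wrist_force: [-2.6, -2.6, -0.5]
finger_gap: 0.0004
```

```bash
python3 ang.py 3.1 wrist side
```

```text
wrist d 2.96 1-IoU 0.112 tcp [-58.6  27.9 172.3] F [-2.6 -2.6 -0.5]
side d 2.88 1-IoU 0.455 tcp [-58.1  28.4 172.6] F [-3.4 -1.6  0.4]
```

arm_command(deltas=[[[-1, 0.004, -0.006, -0.002, 0], [-1, 0.009, -0.01, -0.005, 0], [-1, 0.015, -0.014, -0.008, 0], [-1, 0.023, -0.014, -0.013, 0], [-1, 0.032, -0.011, -0.018, 0]]])

```text
t: 10.45
position: [0.5011, 0.115, 0.1905]
eef_rot: [-0.0, 0.993, 0.115, 0.0]
wrist_force: [-0.4, 0.1, -0.3]
finger_gap: -0.0001
```

```bash
python3 ang.py 2.4 wrist top side
```

```text
wrist d 2.2 1-IoU 0.213 tcp [-25.5  38.3 190.5] F [-0.4  0.1 -0.3]
top d 2.18 1-IoU 0.407 tcp [-23.8  37.8 191.1] F [ 0.9 -0.1  0.2]
side d 2.44 1-IoU 0.582 tcp [-24.3  37.7 190.8] F [ 1.3 -0.7  0.4]
```

arm_command(deltas=[[[-1, 0.007, 0.004, -0.004, 0], [-1, 0.012, 0.009, -0.007, 0], [-1, 0.017, 0.013, -0.009, 0], [-1, 0.019, 0.017, -0.01, 0], [-1, 0.019, 0.017, -0.01, 0]]])

```text
t: 11.22
position: [0.523, 0.102, 0.2001]
eef_rot: [0.0, 0.993, 0.115, 0.0]
wrist_force: [0.2, 1.3, -0.1]
finger_gap: 0.0001
```

```bash
python3 ang.py 1.6 top side
```

```text
top d 1.66 1-IoU 0.321 tcp [ -7.4  20.5 200.1] F [ 0.2  1.3 -0.1]
side d 1.88 1-IoU 0.338 tcp [ -7.5  20.5 200.1] F [ 0.1  1.1 -0.8]
```

arm_command(deltas=[[[-1, 0.001, 0.005, -0.001, 0], [-1, 0.002, 0.009, -0.002, 0], [-1, 0.002, 0.009, -0.002, 0], [-1, 0.002, -0.006, -0.03, 0], [-1, 0.002, -0.006, -0.065, 0]]])

```text
t: 11.95
position: [0.5225, 0.1087, 0.2653]
eef_rot: [0.0, 0.993, 0.115, -0.001]
wrist_force: [0.2, -0.8, 0.4]
finger_gap: -0.0002
```

```bash
python3 ang.py 1.6 top side; python3 next.py 1.6 0.3 .024 .16 0 .02
```

```text
top d 1.42 1-IoU 0.29 tcp [ -6.3  27.1 265.3] F [ 0.2 -0.8  0.4]
side d 1.64 1-IoU 0.213 tcp [ -4.7  26.7 270.2] F [ 0.3 -0.2  3.9]
tip huller [ -4.3  26.6 254.5]
pre [-41  66  94]
[1.6, 1.44, 1.28, 1.12, 0.96] from pre/last [[-1, -20, 0], [-4, -21, 2], [-7, -22, 4], [-10, -23, 6], [-13, -26, 9]]
[0.8, 0.64, 0.48, 0.32] from pre/last [[-3, -5, 1], [-5, -10, 3], [-6, -16, 4], [-5, -23, 4]]
```

arm_command(deltas=[[[-1, -0.03, 0.04, 0, 0], [-1, -0.041, 0.066, 0, 0], [-1, -0.041, 0.066, 0.04, 0], [-1, -0.041, 0.066, 0.092, 0], [-1, -0.041, 0.066, 0.092, 0]]])

```text
t: 12.68
position: [0.4954, 0.0344, 0.17]
eef_rot: [0.0, 0.993, 0.115, -0.004]
wrist_force: [-0.1, -1.0, -0.8]
finger_gap: 0.0002
```

arm_command(deltas=[[[-1, -0.001, -0.012, 0, 0], [-1, -0.001, -0.019, 0, 0], [-1, -0.004, -0.021, 0.002, 0], [-1, -0.007, -0.022, 0.004, 0], [-1, -0.01, -0.023, 0.006, 0]]])

```text
t: 13.3
position: [0.4854, 0.0545, 0.1696]
eef_rot: [0.001, 0.993, 0.115, 0.003]
wrist_force: [0.8, -5.4, 4.2]
finger_gap: -0.0001
```

```bash
python3 ang.py 1.2 wrist side
```

```text
wrist d 1.1 1-IoU 0.12 tcp [-55.2 -16.7 169.6] F [ 0.8 -5.4  4.2]
side d 1.08 1-IoU 0.198 tcp [-56.  -16.3 169.3] F [-0.1 -5.2  2.6]
```

arm_command(deltas=[[[-1, -0.003, -0.003, 0.003, 0], [-1, -0.006, -0.008, 0.004, 0], [-1, -0.008, -0.013, 0.006, 0], [-1, -0.009, -0.019, 0.007, 0], [-1, -0.008, -0.026, 0.007, 0]]])

```text
t: 14.02
position: [0.4692, 0.079, 0.1601]
eef_rot: [0.0, 0.993, 0.115, -0.0]
wrist_force: [-1.9, -4.1, 0.4]
finger_gap: -0.0001
```

```bash
python3 ang.py 0.4 wrist side; python3 next.py .3 0 .024 .06 0 0
```

```text
wrist d 0.52 1-IoU 0.105 tcp [-65.1  10.9 160.1] F [-1.9 -4.1  0.4]
side d 0.22 1-IoU 0.222 tcp [-64.9  11.6 160. ] F [-1.9 -2.6  1.8]
tip huller [-64.9  11.4 146. ]
pre [ 1  0 -2]
[0.3, 0.24, 0.18, 0.12, 0.06] from pre/last [[0, 0, 0], [1, -3, 0], [2, -5, 0], [3, -8, -1], [4, -10, -2]]
[0.0] from pre/last [[2, -3, 0]]
```

arm_command(deltas=[[[-1, -0.02, 0.005, 0, 0], [-1, -0.04, 0.005, -0.02, 0], [-1, -0.05, 0.02, -0.06, 0], [-1, -0.05, 0.03, -0.1, 0], [-1, -0.05, 0.03, -0.1, 0]]])

```text
t: 14.75
position: [0.4297, 0.0382, 0.2627]
eef_rot: [-0.0, 0.993, 0.115, 0.003]
wrist_force: [1.1, 0.1, -0.4]
finger_gap: -0.0001
```

arm_command(deltas=[[[-1, 0, 0, 0, 0], [-1, 0, 0, 0, 0], [-1, 0, 0, 0, 0], [-1, 0, 0, 0, 0], [-1, 0, 0, 0, 0]]])

```text
t: 15.38
position: [0.4278, 0.038, 0.2599]
eef_rot: [-0.0, 0.993, 0.115, -0.0]
wrist_force: [-0.3, 1.0, -0.6]
finger_gap: -0.0002
```

```bash
python3 ang.py 0.3 wrist top side; python3 - <<'E'
import numpy as np; p=np.load("h.npy"); p[3]=.3; np.save("h_tmp.npy",p)
E
sed 's/h.npy/h_tmp.npy/' fit1.py > fit2.py; python3 fit2.py w5
```

```text
wrist d 0.46 1-IoU 0.145 tcp [-115.1  -19.1  259.9] F [-0.3  1.  -0.6]
top d 0.36 1-IoU 0.863 tcp [-115.1  -19.1  259.9] F [0.8 1.  1.2]
side d 0.24 1-IoU 0.218 tcp [-115.1  -19.1  260. ] F [-0.2  0.8  0.4]
pos [0.4278 0.0379 0.26  ] v 0.001
fit [0.5358 0.0833 0.236  0.3687 0.0678] was [0.535  0.0839 0.2403 0.3    0.0683]
red [ 297.5   95.4 3839. ] 4411.0 [ 0.28 -0.37  0.86  0.38  0.09]
yellow [ 463.    61.9 1431. ] 1589.0 [-0.01 -0.12  0.48 -0.1  -0.03]
blue [ 356.9   59.9 1811. ] 1942.0 [-0.34  0.6   0.09  0.09 -0.12]
sd/px [0.0007 0.0007 0.0077 0.0819 0.0011]
```

View pics/w5f.png

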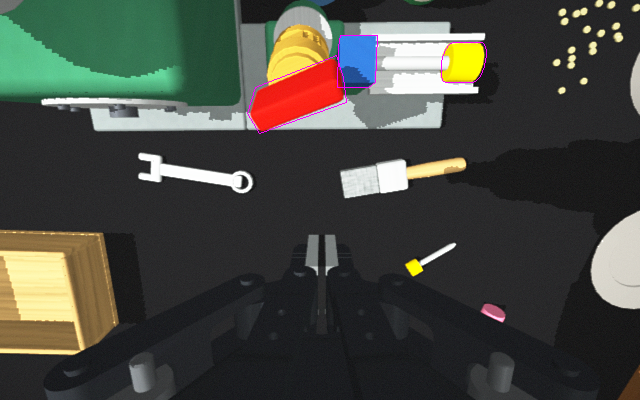

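The outline fits well: d≈0.4 left, with guide and pin unmoved. Pushing the last bit.

```bash
python3 next.py .4 -.1 .025 .1 0 .02
```

```text
tip huller [-115.1  -19.2  246. ]
pre [ 33 -19  99]
[0.4, 0.3, 0.2, 0.1, 0.0] from pre/last [[18, -9, 0], [18, -13, -1], [19, -17, -1], [21, -22, -2], [24, -26, -3]]
[-0.1] from pre/last [[2, -3, -1]]
```

arm_command(deltas=[[[-1, 0.02, -0.019, 0.04, 0], [-1, 0.033, -0.019, 0.08, 0], [-1, 0.033, -0.019, 0.099, 0], [-1, 0.033, -0.019, 0.099, 0], [-1, 0.033, -0.019, 0.099, 0]]])

```text
t: 16.2
position: [0.456, 0.064, 0.1619]
eef_rot: [-0.0, 0.993, 0.115, 0.001]
wrist_force: [0.5, -0.6, 0.4]
finger_gap: 0.0002
```

arm_command(deltas=[[[-1, 0.018, -0.013, -0.001, 0], [-1, 0.019, -0.017, -0.001, 0], [-1, 0.021, -0.022, -0.002, 0], [-1, 0.023, -0.025, -0.003, 0], [-1, 0.023, -0.025, -0.003, 0]]])

```text
t: 16.82
position: [0.4721, 0.0937, 0.1643]
eef_rot: [-0.0, 0.993, 0.115, 0.0]
wrist_force: [-3.1, -0.5, 2.1]
finger_gap: -0.0001
```

```bash
python3 ang.py 0.1 wrist side
```

```text
wrist d -0.06 1-IoU 0.106 tcp [-58.8  24.5 164.3] F [-3.1 -0.5  2.1]
side d -0.12 1-IoU 0.317 tcp [-58.8  24.5 164.3] F [-3.  -1.3  2. ]
```

arm_command(deltas=[[[-1, -0.03, 0.005, 0, 0], [-1, -0.05, 0.03, -0.03, 0], [-1, -0.056, 0.044, -0.07, 0], [-1, -0.056, 0.044, -0.096, 0], [-1, -0.056, 0.044, -0.096, 0]]])

```text
t: 17.55
position: [0.4292, 0.0379, 0.2619]
eef_rot: [-0.0, 0.993, 0.115, 0.002]
wrist_force: [0.3, -0.6, -0.2]
finger_gap: -0.0001
```

arm_command(deltas=[[[-1, 0, 0, 0, 0], [-1, 0, 0, 0, 0], [-1, 0, 0, 0, 0], [-1, 0, 0, 0, 0], [-1, 0, 0, 0, 0]]])

```text
t: 18.18
position: [0.4278, 0.038, 0.2599]
eef_rot: [-0.0, 0.993, 0.115, -0.0]
wrist_force: [-0.9, 0.0, -0.2]
finger_gap: -0.0001
```

```bash
python3 - <<'E'
import numpy as np; p=np.load("h.npy"); p[3]=.05; np.save("h_tmp.npy",p)
E
python3 ang.py 0.1 wrist side;python3 fit2.py w6
```

```text
wrist d 0.1 1-IoU 0.146 tcp [-115.1  -19.1  259.9] F [-0.9  0.  -0.2]
side d -0.08 1-IoU 0.217 tcp [-115.1  -19.1  260. ] F [ 0.5 -0.  -0.3]
pos [0.4278 0.038  0.26  ] v 0.002
fit [0.5357 0.0833 0.2371 0.0483 0.0678] was [0.535  0.0839 0.2403 0.05   0.0683]
red [ 295.9   95.4 4006. ] 4559.0 [ 0.22 -0.42  0.55  0.57 -0.14]
yellow [ 463.    61.8 1430. ] 1590.0 [-0.01 -0.13  0.5  -0.1  -0.03]
blue [ 356.8   59.9 1824. ] 1942.0 [-0.28  0.68  0.08  0.1  -0.11]
sd/px [0.0008 0.0006 0.0078 0.1013 0.0011]
```

```bash
python3 - <<'E'
import cv2
v=cv2.imread("pics/w6.png"); cv2.imwrite("pics/w6c.png",cv2.resize(v[10:150,230:500],None,fx=2.9,fy=2.9,interpolation=cv2.INTER_CUBIC))
E
```

```text
(no output)
```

View pics/w6c.png

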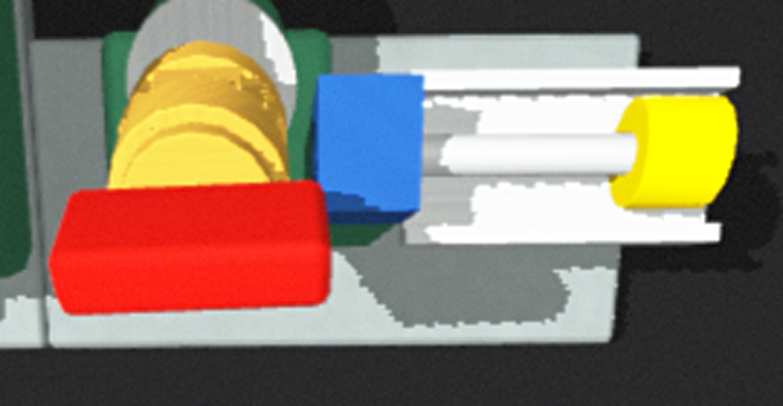

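The close crop shows the wing's edges parallel to the channel within about 2°: wing bottom edge (68,313)-(315,303), bed edge (50,345)-(610,340). So d≈0.04, inside the 0.1 window. The other fits gave +0.05, +0.10 and −0.08. Now going behind the pin head.

arm_command(deltas=[[[-1, 0, 0.06, 0, 0], [-1, 0.03, 0.11, 0, 0], [-1, 0.08, 0.164, 0, 0], [-1, 0.116, 0.164, 0, 0], [-1, 0.116, 0.164, 0, 0]]])

```text
t: 18.95
position: [0.5804, -0.0957, 0.2582]
eef_rot: [-0.0, 0.993, 0.115, -0.001]
wrist_force: [-0.6, 0.5, 0.2]
finger_gap: 0.0004
```

```bash
cat > st.py <<'E'
from h import *
from rig import robot
h=np.load("h.npy"); o=robot.get_obs(); print((W2H(h,o["position"])[0]*1e3).round(1),o["wrist_force"].round(1),round(float(o["t"]),2))
E
python3 st.py
```

```text
[   1.3 -185.2  258.2] [-0.6  0.5  0.2] 18.95
```

arm_command(deltas=[[[-1, 0, 0, 0.05, 0], [-1, 0, 0, 0.1, 0], [-1, 0, 0, 0.124, 0], [-1, 0, 0, 0.124, 0], [-1, 0, 0, 0.124, 0]]])

```text
t: 19.58
position: [0.5786, -0.0951, 0.1375]
eef_rot: [0.0, 0.993, 0.115, 0.001]
wrist_force: [0.4, -0.4, -0.2]
finger_gap: -0.0004
```

```bash
python3 st.py; python3 look.py c7; python3 - <<'E'
import cv2
from rig import viewer
im=viewer.capture("wrist"); cv2.imwrite("pics/w7.png",im[:,:,::-1])
E
```

```text
[  -0.3 -184.3  137.5] [ 0.4 -0.4 -0.2] 19.57
```

View pics/w7.png

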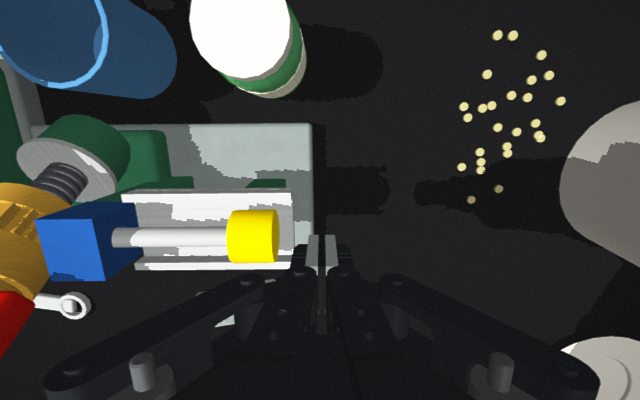

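Finger stands just right of the yellow head (253,237), in line with it. Pushing along −tool y in small steps and watching the force.

arm_command(deltas=[[[-1, 0, -0.004, 0, 0], [-1, 0, -0.008, 0, 0], [-1, 0, -0.012, 0, 0], [-1, 0, -0.016, 0, 0], [-1, 0, -0.02, 0, 0]]])

```text
t: 20.4
position: [0.5736, -0.0754, 0.136]
eef_rot: [-0.0, 0.993, 0.115, -0.0]
wrist_force: [-0.1, 0.1, -0.2]
finger_gap: 0.0001
```

```bash
python3 st.py
```

```text
[  -0.5 -163.9  136. ] [-0.1  0.1 -0.2] 20.4
```

arm_command(deltas=[[[-1, 0, -0.002, 0, 0], [-1, 0, -0.004, 0, 0], [-1, 0, -0.006, 0, 0], [-1, 0, -0.008, 0, 0], [-1, 0, -0.01, 0, 0]]])

```text
t: 21.02
position: [0.5714, -0.0659, 0.136]
eef_rot: [-0.0, 0.993, 0.115, -0.0]
wrist_force: [-0.4, -1.2, 0.3]
finger_gap: 0.0005
```

```bash
python3 st.py
```

```text
[  -0.4 -154.2  136. ] [-0.4 -1.2  0.3] 21.02
```

arm_command(deltas=[[[-1, 0, -0.002, 0, 0], [-1, 0, -0.004, 0, 0], [-1, 0, -0.006, 0, 0], [-1, 0, -0.008, 0, 0], [-1, 0, -0.01, 0, 0]]])

```text
t: 21.65
position: [0.5691, -0.0561, 0.136]
eef_rot: [-0.0, 0.993, 0.115, -0.0]
wrist_force: [0.1, 0.4, -0.1]
finger_gap: 0.0002
```

```bash
python3 st.py; python3 - <<'E'
from h import *
from rig import viewer
h=np.load("h.npy"); c=viewer.get_calibration("wrist"); im=viewer.capture("wrist")
for g in (.068,.05,.04): print(g,mom(project(c,H2W(h,head(g)))).round(1)[[0,1,5]])
b=blob(im,"yellow",project(c,H2W(h,head(.05))).mean(0),60); print(b.round(1)[[0,1,5]])
E
```

```text
[  -0.3 -144.1  136. ] [ 0.1  0.4 -0.1] 21.65
0.068 [ 323.5  236.2 2502.5]
0.05 [ 291.2  236.5 2564.6]
0.04 [ 274.1  236.7 2696.6]
[ 322.5  224.3 1343. ]
```

```bash
python3 - <<'E'
from h import *
from rig import viewer
h=np.load("h.npy")
for n in("wrist","top","side"):
    c=viewer.get_calibration(n); im=viewer.capture(n); M=mask(im,"yellow")
    k,l,st,ce=cv2.connectedComponentsWithStats(M)
    q0=project(c,H2W(h,head(.045))).mean(0)
    print(n,[(st[i].tolist(),ce[i].round(0).tolist()) for i in range(1,k) if st[i,4]>15 and np.hypot(*(ce[i]-q0))<90])
    for g in(.068,.045): q=project(c,H2W(h,head(g))); print("  pred",g,q.min(0).round(),q.max(0).round(), mom(q)[:2].round(1))
    print("  tip pred",project(c,H2W(h,[[0,-.144,.122]])).round())
E
```

```text
wrist [([300, 209, 46, 36, 1346], [323.0, 224.0])]
  pred 0.068 [301. 209.] [347. 264.] [323.9 236.2]
  pred 0.045 [258. 209.] [307. 264.] [283.  236.6]
  tip pred [[323. 231.]]
top []
  pred 0.068 [314. 151.] [327. 166.] [320.2 158. ]
  pred 0.045 [305. 153.] [318. 168.] [311.1 160.2]
  tip pred [[320. 159.]]
side [([286, 192, 13, 13, 97], [292.0, 198.0]), ([276, 230, 22, 29, 274], [287.0, 244.0])]
  pred 0.068 [285. 191.] [298. 207.] [291.6 198.6]
  pred 0.045 [285. 197.] [298. 214.] [291.3 205.6]
  tip pred [[292. 201.]]
```

```bash
python3 - <<'E'
from h import *
from rig import robot,viewer
from scipy.spatial.transform import Rotation as R
c=viewer.get_calibration("wrist"); o=robot.get_obs(); q=o["eef_rot"]; Rm=R.from_quat(np.r_[q[1:],q[0]]).as_matrix()
for z in(-.02,-.01,0,.014):
  for x in(0,.011): print(z,x,project(c,o["position"]+Rm@np.array([x,0,z])).round(0), "y9",project(c,o["position"]+Rm@np.array([x,.009,z])).round(0))
im=viewer.capture("wrist"); im[:, :]=im
C=np.vstack([im[180:330,230:420]]); cv2.imwrite("pics/w8.png",cv2.resize(C[:,:,::-1],None,fx=4,fy=4,interpolation=cv2.INTER_CUBIC))
E
```

```text
-0.02 0 [[323. 256.]] y9 [[341. 256.]]
-0.02 0.011 [[323. 236.]] y9 [[341. 236.]]
-0.01 0 [[323. 248.]] y9 [[340. 248.]]
-0.01 0.011 [[323. 228.]] y9 [[340. 228.]]
0 0 [[323. 240.]] y9 [[339. 240.]]
0 0.011 [[323. 222.]] y9 [[339. 222.]]
0.014 0 [[323. 231.]] y9 [[337. 231.]]
0.014 0.011 [[323. 214.]] y9 [[338. 214.]]
```

View pics/w8.png

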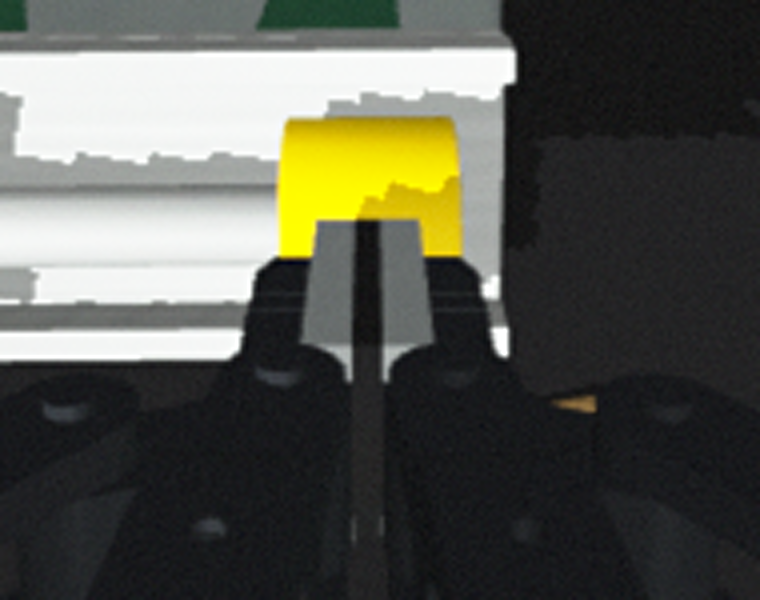

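The crop shows the fingertips over the top of the head, which hasn't moved. The real fingertip sits about 10–20 mm above the TCP when shut, not 14 mm below, which also explains the earlier slip. I'll back out, lower by 24 mm and push again.

arm_command(deltas=[[[-1, 0, 0.022, 0, 0], [-1, 0, 0.042, 0, 0], [-1, 0, 0.042, 0.012, 0], [-1, 0, 0.042, 0.024, 0], [-1, 0, 0.042, 0.024, 0]]])

```text
t: 22.52
position: [0.5776, -0.0968, 0.1104]
eef_rot: [-0.0, 0.993, 0.115, -0.001]
wrist_force: [0.3, 0.5, 0.1]
finger_gap: -0.0001
```

arm_command(deltas=[[[-1, 0, -0.006, 0, 0], [-1, 0, -0.012, 0, 0], [-1, 0, -0.016, 0, 0], [-1, 0, -0.02, 0, 0], [-1, 0, -0.022, 0, 0]]])

```text
t: 23.15
position: [0.5738, -0.0755, 0.1123]
eef_rot: [0.0, 0.993, 0.115, 0.0]
wrist_force: [-0.3, -1.4, 0.7]
finger_gap: -0.0001
```

```bash
cat > pin.py <<'E'
from h import *
from rig import robot,viewer
h=np.load("h.npy"); o=robot.get_obs(); print("tcp",(W2H(h,o["position"])[0]*1e3).round(1),"F",o["wrist_force"].round(1),"t",round(float(o["t"]),2))
for n in("wrist","side"):
    c=viewer.get_calibration(n); im=viewer.capture(n); M=mask(im,"yellow")
    k,l,st,ce=cv2.connectedComponentsWithStats(M); f=lambda g:project(c,H2W(h,head(g)))
    q=f(.04); r=100 if n=="wrist" else 25
    k=[i for i in range(1,k) if st[i,4]>15 and np.hypot(*(ce[i]-q.mean(0)))<r]
    if not k: print(n,"none"); continue
    i=max(k,key=lambda i:st[i,4]); x0,y0,w,hh,a=st[i]
    G=np.arange(-.01,.09,.001)
    if n=="wrist": e=[(f(g)[:,0].min()-x0) for g in G]
    else: e=[(f(g)[:,1].min()-y0) for g in G]
    print(n,"box",x0,y0,w,hh,"area",a,"s mm",round(G[int(np.argmin(np.abs(e)))]*1e3))
E
python3 pin.py
```

```text
tcp [  -0.3 -164.1  112.3] F [-0.3 -1.4  0.7] t 23.15
wrist box 239 222 59 62 area 2903 s mm 62
side box 286 192 13 15 area 140 s mm 63
```

The head is moving with the finger now (s about 63 mm). Continuing gently through the hub entry.

arm_command(deltas=[[[-1, 0, -0.002, 0, 0], [-1, 0, -0.004, 0, 0], [-1, 0, -0.006, 0, 0], [-1, 0, -0.008, 0, 0], [-1, 0, -0.01, 0, 0]]])

```text
t: 23.88
position: [0.5713, -0.0658, 0.112]
eef_rot: [-0.0, 0.993, 0.115, -0.0]
wrist_force: [0.9, -1.0, 0.8]
finger_gap: 0.0003
```

```bash
python3 pin.py
```

```text
tcp [  -0.4 -154.1  112. ] F [ 0.9 -1.   0.8] t 23.88
wrist box 238 222 59 62 area 2938 s mm 51
side box 286 195 12 15 area 131 s mm 53
```

arm_command(deltas=[[[-1, 0, -0.001, 0, 0], [-1, 0, -0.002, 0, 0], [-1, 0, -0.003, 0, 0], [-1, 0, -0.004, 0, 0], [-1, 0, -0.005, 0, 0]]])

```text
t: 24.6
position: [0.5702, -0.061, 0.112]
eef_rot: [-0.0, 0.993, 0.115, -0.0]
wrist_force: [-0.2, -1.4, -0.3]
finger_gap: 0.0003
```

```bash
python3 pin.py
```

```text
tcp [  -0.3 -149.1  112. ] F [-0.2 -1.4 -0.3] t 24.6
wrist box 238 222 59 62 area 2945 s mm 46
side box 286 196 12 15 area 128 s mm 50
```

The pin has entered the hub (s≈46 mm, force ~1 N). Continuing.

arm_command(deltas=[[[-1, 0, -0.003, 0, 0], [-1, 0, -0.006, 0, 0], [-1, 0, -0.009, 0, 0], [-1, 0, -0.012, 0, 0], [-1, 0, -0.015, 0, 0]]])

```text
t: 25.32
position: [0.5667, -0.0462, 0.112]
eef_rot: [-0.0, 0.993, 0.115, -0.0]
wrist_force: [-0.3, -0.1, -0.1]
finger_gap: 0.0001
```

```bash
python3 pin.py
```

```text
tcp [  -0.2 -134.   112. ] F [-0.3 -0.1 -0.1] t 25.32
wrist box 238 222 59 62 area 2933 s mm 31
side box 285 201 12 16 area 131 s mm 33
```

arm_command(deltas=[[[-1, 0, -0.003, 0, 0], [-1, 0, -0.006, 0, 0], [-1, 0, -0.009, 0, 0], [-1, 0, -0.012, 0, 0], [-1, 0, -0.015, 0, 0]]])

```text
t: 26.05
position: [0.5633, -0.0317, 0.112]
eef_rot: [-0.0, 0.993, 0.115, -0.0]
wrist_force: [0.8, -1.6, 0.4]
finger_gap: 0.0003
```

```bash
python3 pin.py
```

```text
tcp [  -0. -119.  112.] F [ 0.8 -1.6  0.4] t 26.05
wrist box 238 222 59 62 area 2934 s mm 16
side box 285 206 12 12 area 119 s mm 17
```

arm_command(deltas=[[[-1, 0, -0.002, 0, 0], [-1, 0, -0.004, 0, 0], [-1, 0, -0.006, 0, 0], [-1, 0, -0.008, 0, 0], [-1, 0, -0.01, 0, 0]]])

```text
t: 26.78
position: [0.5611, -0.0221, 0.1121]
eef_rot: [-0.0, 0.993, 0.115, 0.0]
wrist_force: [-0.5, -0.7, 0.1]
finger_gap: -0.0001
```

```bash
python3 pin.py
```

```text
tcp [ 1.000e-01 -1.091e+02  1.121e+02] F [-0.5 -0.7  0.1] t 26.77
wrist box 238 223 59 61 area 2940 s mm 6
side box 285 209 12 9 area 91 s mm 8
```

Nearly home. Creeping in 1 mm rows, 4 mm per call, until the head meets the guide (force rise).

arm_command(deltas=[[[-1, 0, -0.001, 0, 0], [-1, 0, -0.002, 0, 0], [-1, 0, -0.003, 0, 0], [-1, 0, -0.004, 0, 0], [-1, 0, -0.004, 0, 0]]])

```text
t: 27.5
position: [0.5602, -0.0182, 0.112]
eef_rot: [-0.0, 0.993, 0.115, 0.0]
wrist_force: [-0.6, -0.0, 0.5]
finger_gap: 0.0
```

```bash
python3 pin.py
```

```text
tcp [ 1.000e-01 -1.051e+02  1.120e+02] F [-0.6 -0.   0.5] t 27.5
wrist box 238 223 59 61 area 2935 s mm 2
side box 285 210 12 8 area 74 s mm 5
```

arm_command(deltas=[[[-1, 0, -0.001, 0, 0], [-1, 0, -0.001, 0, 0], [-1, 0, -0.002, 0, 0], [-1, 0, -0.002, 0, 0], [-1, 0, -0.002, 0, 0]]])

```text
t: 28.22
position: [0.5599, -0.0169, 0.1123]
eef_rot: [0.001, 0.993, 0.115, 0.0]
wrist_force: [0.4, -5.3, 3.0]
finger_gap: -0.0
```

```bash
python3 pin.py
```

```text
tcp [ 1.000e-01 -1.039e+02  1.123e+02] F [ 0.4 -5.3  3. ] t 28.23
wrist box 238 223 60 61 area 2917 s mm 1
side box 285 210 12 8 area 72 s mm 5
```

arm_command(deltas=[[[-1, 0, -0.001, 0, 0], [-1, 0, -0.001, 0, 0], [-1, 0, -0.001, 0, 0], [-1, 0, -0.001, 0, 0], [-1, 0, -0.001, 0, 0]]])

```text
t: 28.95
position: [0.5598, -0.0168, 0.1124]
eef_rot: [0.001, 0.993, 0.115, 0.0]
wrist_force: [-0.4, -9.0, 3.7]
finger_gap: 0.0001
```

```bash
python3 pin.py
```

```text
tcp [ 1.000e-01 -1.037e+02  1.124e+02] F [-0.4 -9.   3.7] t 28.95
wrist box 239 223 59 61 area 2906 s mm 1
side box 285 210 12 8 area 72 s mm 5
```

arm_command(deltas=[[[-1, 0, 0.015, 0, 0], [-1, 0, 0.03, 0, 0], [-1, 0, 0.03, -0.05, 0], [-1, 0, 0.03, -0.1, 0], [-1, -0.06, 0.02, -0.14, 0]]])

```text
t: 29.68
position: [0.5165, -0.0487, 0.2476]
eef_rot: [-0.0, 0.993, 0.115, 0.001]
wrist_force: [-0.0, -0.7, -0.7]
finger_gap: 0.0
```

arm_command(deltas=[[[-1, -0.05, 0, 0, 0], [-1, -0.07, 0, 0, 0], [-1, -0.07, 0, 0, 0], [-1, -0.07, 0, 0, 0], [-1, -0.07, 0, 0, 0]]])

```text
t: 30.3
position: [0.4469, -0.064, 0.246]
eef_rot: [-0.0, 0.993, 0.115, -0.0]
wrist_force: [-0.1, -0.3, 0.9]
finger_gap: -0.0002
```

```bash
python3 - <<'E'
import numpy as np; p=np.load("h.npy"); p[3]=.0;p[4]=0; np.save("h_tmp.npy",p)
E
python3 pin.py; python3 fit2.py w9; python3 ang.py 0 wrist side
```

```text
tcp [-120.8 -122.7  246. ] F [-0.1 -0.3  0.9] t 30.3
wrist box 248 32 36 43 area 1417 s mm 1
side box 285 212 12 6 area 59 s mm -2
pos [ 0.4467 -0.0639  0.246 ] v 0.005
fit [0.5349 0.0851 0.2445 0.105  0.0015] was [0.535  0.0839 0.2403 0.     0.    ]
red [ 146.9   86.3 4936. ] 5499.0 [-0.86  0.28  0.66  0.65 -1.08]
yellow [ 266.    52.5 1428. ] 1472.0 [-0.01 -0.43  0.08  0.12 -0.01]
blue [ 229.3   50.6 2261. ] 2591.0 [ 1.32  0.18  0.3  -0.13  0.01]
sd/px [0.0008 0.001  0.0139 0.0927 0.0013]
wrist d 0.08 1-IoU 0.138 tcp [-121.1 -122.5  246. ] F [-0.3  0.   0. ]
side d -0.08 1-IoU 0.219 tcp [-121.2 -122.4  246. ] F [-0.2  0.8 -0.6]
```

Pin seated about 1 mm or less from the guide, and its shank through the hub keeps the screw within about 0.08 rad. Arm is clear, so I'm handing in.

```bash
python3 -c "
from rig import robot
print(robot.finish_job(), robot.get_obs()['t'])"
```

```text
the job is handed in; nothing more can be done
the job is handed in; nothing more can be done
```

I turned the screw clockwise about 1.1 turns to line up its cross hole. I then slid the yellow-headed pin home through the hub, backed the arm off and handed the job in at about t = 30 s. No verdict was reported.

**How it went:** I pushed the wing with the closed fingers, and the finger jammed once and slipped off once. Both were recovered. On the first pin push the fingers passed over the head without touching it, because the shut fingertips sit higher than I assumed. Lowering the arm 24 mm fixed it.

**Last checks:**
- **Pin:** it went through the hub at about 1–2 N and seated at 5–9 N. The wrist fits put the shoulder 1–1.5 mm from the guide. The coarser side view read 5 mm before the arm backed off and −2 mm after.
- **Screw:** the image estimates of what was left to turn disagreed a little, at +0.10, +0.08 and −0.08 rad, all within 0.2. With the shank through the hub, it cannot be off by more than about 0.08 rad.
- **Surroundings:** the arm stood clear with no contact force. I saw no bystander shift in the pictures, but I did not measure them.

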